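Pack the mandarin in the sliding-lid lunch box

TASK

Pack the mandarin for lunch: draw the lunch box's handle-less lid open by pressing on top of it and dragging it back with the fingertips, set the mandarin gently into the compartment this uncovers, and slide the lid fully shut again. The lid is thin wood: touch down on it slowly and never knock or push it harder than about 3 kg (30 N). Do not shove the box from its place or tip it, and leave the apple and the honey jar alone.

Things in the scene. Friction and masses are not known exactly. Their poses are not given: they have to be found in the camera images.
- lunch_box: Loose wooden lunch box, 216 (x) x 166 (y) x 70 mm high, about 0.8 kg. Origin: centre of its underside. +x points to its far wall, as high as the sides; -x to its front wall, only 57 mm high, over which the lid slides out. Walls 8 mm, floor 6 mm. Sides and far wall rise 7 mm above the lid's top and leave a channel 150 mm wide over the lid.
- lid (a joint): How far the lid is drawn out, m: 0 fully shut, 0.110 the end of travel; growing values slide it along the box's -x. It runs stiffly in grooves: about 6 N moves it either way and it stays where it is left. No handle or edge to hook or grip when shut: friction moves it. At 0.10 the far compartment is all open.
- lid_spot (a point): Point on the flat top of the lid, amid three fine dark lines across it, 63 mm above the box's underside; moves with the lid. Lid shut: 33 mm beyond the box's middle toward the far wall; drawn 0.10: 67 mm before the middle, still above the box. Lid 208 x 156 x 5 mm, giving under 1 mm when pressed; pressing where it hangs out past the front may tip the box.
- fruit_place (a point): Where the mandarin's centre belongs: middle of the far compartment (+x side of a cross divider at the box's middle), 50 mm from the box's middle, 30 mm above the box's underside, 24 mm above the inner floor. The compartment is 98 mm (x) by 150 mm (y) inside and 52 mm high under the lid; divider 40 mm high. Axes as the box.
- mandarin_center (a point): Centre of the loose mandarin, an orange fruit 55 mm across and 48 mm high, about 64 g; it stands on the table with its centre 24 mm above it.
- apple: A loose apple, 80 mm across and 80 mm high, origin under its centre. To be left alone.
- honey_jar: A loose round jar with a screw lid, 64 mm across and 97 mm high, origin under its centre. To be left alone.
Things that resemble listed ones, but are neither listed nor needed, are in the scene too. Of the things that look like the part that bears mandarin_center, take the one that is farthest from the robot's base at the start.

How it is judged:
By the outcome, as a careful person would: the job done as asked, in the order asked, and still so for the second after the job is handed in, with the robot touching nothing.
It also fails if it takes over 72 s, if anything falls off the work surface, if the arm or the gripper's body presses on something with over 40 N, if the wrist force passes 120 N, or if a joint passes its speed limit or range.

ROBOT

A 7-joint arm with a two-finger parallel gripper is mounted at the origin on a cart in front of the work surface, level with it; the furniture and walls round the work are solid. World frame = base frame: x ahead of the robot, y to its left, z up, the work surface at z = 0. Lengths are in mm, angles in rad, forces in N, time in s.
With the tool pointing down it reaches from about 400 to 875 mm from the base axis. Payload 4.4 kg.
Tool frame: the origin (TCP) lies midway between the tips of the shut fingers; the grasp point (between the pads) lies 19 mm behind it; x points along the fingers, y is the direction in which the jaws open and shut, and the axes are right-handed (so a half turn about x gives the same grasp; the last joint's range is limited). The gripper opens to 85 mm and grips with 20 to 120 N. Pads are 22 mm wide; open, the fingers measure 114 mm over their backs; the gripper's body (76 mm by 85 mm) begins 54 mm behind the grasp point. The pads swing forward as they close: fully open they stand 13 mm farther back than shut.
Start: joints at [1.111, 0.628, 0.038, 1.517, -0.027, 0.996, -0.02], TCP at [249.433, -600.251, 231.313] pointing down, gripper open.
Joint ranges: [-3.06, 3.06], [-0.37, 2.12], [-1.25, 1.32], [0.18, 2.47], [-1.1, 4.24], [0.23, 1.98], [-2.94, 2.94]. Speed limits (rad/s): [2.57, 2.57, 3.14, 3.14, 3.14, 3.14, 3.14].

INTERFACE

Orientations are given as [roll, pitch, yaw] about the fixed x, y, z axes, in that order (R = Rz(yaw) Ry(pitch) Rx(roll)).
In Python, from cell import ctrl gives the robot as it stands.
- The arm moves only by the tool arm_command, never from a script. Its argument "series" is a list of rows, each a list of 7 numbers: the opening, from 0 (shut) to 1 (fully open), then the shift along the world's x, y, z in cm, then the turn, a rotation vector about the world's x, y, z in degrees. In form: [[claw, x, y, z, rx, ry, rz], ...]. A call has 1 to 20 rows; each row shifts and turns the commanded pose from where the row before left it; what a row does not reach is not made up. A row lasts 1/12 s, in which the tool goes at most 41.7 mm and 7.16 degrees, less where a joint would pass 70% of its speed; a pose out of reach is approached as far as the arm can. A call with a gripper value outside its range is refused whole. The fingers move at their own pace and stop on an object; the grip force is fixed at half the most. Time passes only in rows, so rows that do not move let the fingers close. It gives the time, the measured TCP pose, the force and the opening at its end, in the units of the state.
- ctrl.read_state(): the state, without advancing time (a new reading comes with each control period).
- ctrl.get_image(name): name is "scene" or "side" or "wrist"; returns the picture (400x640x3 uint8, blue, green, red); there is no depth.
- ctrl.calibration(name): a dict with "fovy" (degrees; the focal length in pixels is half the picture's height over the tangent of half this angle, whatever the lens; pixels are square), "cx", "cy" (the principal point, pixels), "k1" (the pictures are not rectified: a ray, as slopes to the right and down, at radius r is drawn at 1 + k1 r^2 times it, then the intrinsics apply), "cam_to_world" (4x4, takes a point from camera to world coordinates); the wrist camera has in their place "T_tool_cam" (4x4, takes a point from camera to tool coordinates, whose origin is the TCP and whose axes are the tool frame's). Camera axes: x right, y up, looking along -z (the intrinsics and any distortion apply to the point x, -y, -z); pixel columns grow to the right and rows downward; lengths in mm; the calibration is good to about 2 mm. A picture is of the moment at which its call begins: read the wrist's pose just before it. calibration takes no time and is no camera call.
- ctrl.finish_job(): hands the job in, once; it reports no verdict.
Trained networks look in the newest picture that a camera, given by its name, has taken for a name from the list of things; names that differ only in an ending like _2 or _b are one class to them, and where a whole thing is asked for, a point or a joint stands for the part that bears it (a point fixed in the world has none). Each returns a list of dicts, best first, with "conf" (0 to 1); they miss things now and then, are a little off and sometimes report something else, mostly with a low value. They report only what shows in the picture. A call takes as long as a camera call. They do not tell look-alikes from the thing itself.
- ctrl.spot_in(label, camera): "centre" ([x, y, z] in mm, in world coordinates, good to about 4 mm: the middle of the surface that is visible of it).
The state is a dict: "clock": time; "qpos": joint angles; "qd": joint speeds; "tau": joint torques, N m; "eef_pos": TCP position; "tool_rot": TCP orientation; "force": force on the tool from outside, world axes, zero at the start; "torque": the same for the moment, N m; "width": finger opening in mm.
Only numpy, scipy, OpenCV 4.12 (cv2) and the standard library are available. Lean on these libraries where they do the work, as an engineer would, in place of code of your own. Each camera call takes 0.05 s, during which the arm holds its last target.

## Working session

There is one attempt and no reset: what is moved stays moved. The work goes in short steps, Python scripts to look and compute and a tool call to move; the robot and the scene stay as the last step left them, time stands still between calls to the robot, and variables do not carry over. Pictures are saved under pics/ and viewed, and the job is handed in when it is done.

Besides the shell and the picture viewer there is one more tool, called after "Emit:" as a command line: name --pt "numbers of a row" for each row, then --argument value for the rest. arm_command: Moves the arm, as the interface text tells. Its arguments: {"type":"object","properties":{"series":{"type":"array"}},"required":["series"]}

```bash
ls; mkdir -p pics
cat > h.py <<'E'
import numpy as np, cv2
from cell import ctrl
def save(cam,name):
    im=ctrl.get_image(cam); cv2.imwrite(f'pics/{name}.png',im); return im
def st():
    s=ctrl.read_state(); print({k:np.round(s[k],3).tolist() for k in ['clock','eef_pos','tool_rot','force','width']}); return s
E
python3 - <<'E'
from h import *
s=st(); print(s['qpos'])
for c in ['scene','side','wrist']:
    save(c,c+'0')
    cal=ctrl.calibration(c); print(c,{k:np.round(v,3).tolist() for k,v in cal.items()})
    for l in ['lunch_box','lid','lid_spot','mandarin_center','apple','honey_jar']:
        print(l,[(round(d['conf'],2),np.round(d['centre']).tolist()) for d in ctrl.spot_in(l,c)])
print(ctrl.read_state()['clock'])
E
```

```text
pics
{'clock': 0.0, 'eef_pos': [249.183, -599.685, 230.381], 'tool_rot': [-1.556, 1.569, 1.98], 'force': [-1.067, -0.197, 0.012], 'width': 85.565}
[ 1.11123424  0.62937113  0.03842474  1.51834306 -0.02698403  0.99627207
 -0.01997347]
scene {'fovy': 54.07, 'cx': 326.432, 'cy': 197.68, 'k1': -0.071, 'cam_to_world': [[-0.825, 0.252, -0.506, -33.095], [-0.565, -0.35, 0.747, 810.684], [0.011, 0.902, 0.431, 517.965], [0.0, 0.0, 0.0, 1.0]]}
lunch_box [(0.71, [547.0, 128.0, 64.0])]
lid [(0.88, [554.0, 81.0, 63.0])]
lid_spot [(0.95, [555.0, 82.0, 62.0])]
mandarin_center [(0.72, [436.0, -217.0, 32.0]), (0.68, [399.0, -87.0, 38.0]), (0.55, [331.0, -138.0, 34.0])]
apple []
honey_jar [(0.56, [604.0, -274.0, 55.0])]
side {'fovy': 47.444, 'cx': 325.175, 'cy': 200.967, 'k1': 0.016, 'cam_to_world': [[-0.882, 0.309, -0.356, 51.505], [-0.471, -0.548, 0.692, 927.314], [0.019, 0.778, 0.629, 883.006], [0.0, 0.0, 0.0, 1.0]]}
lunch_box [(0.63, [605.0, -278.0, 69.0]), (0.62, [560.0, 114.0, 69.0])]
lid [(0.74, [554.0, 80.0, 68.0])]
lid_spot []
mandarin_center [(0.76, [405.0, -90.0, 39.0]), (0.66, [434.0, -221.0, 33.0]), (0.56, [335.0, -141.0, 40.0])]
apple [(0.75, [498.0, 394.0, 66.0])]
honey_jar [(0.83, [606.0, -275.0, 67.0])]
wrist {'fovy': 62.882, 'cx': 316.723, 'cy': 196.019, 'k1': -0.007, 'T_tool_cam': [[0.0, 0.273, -0.962, -141.4], [1.0, 0.001, 0.001, 1.659], [0.001, -0.962, -0.273, -69.191], [0.0, 0.0, 0.0, 1.0]]}
lunch_box []
lid []
lid_spot []
mandarin_center []
apple []
honey_jar []
1.05
```

View pics/scene0.png

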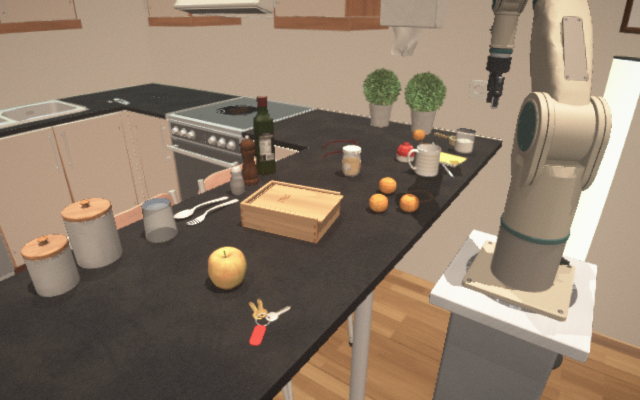

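View pics/side0.png

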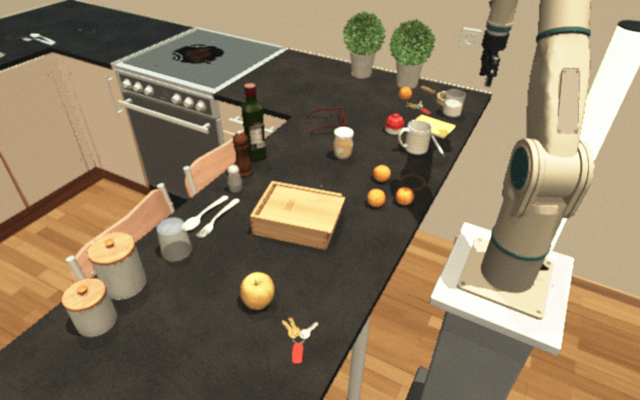

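```bash
cat >> h.py <<'E'
def ray(cam,u,v,T=None):
    c=ctrl.calibration(cam); f=200/np.tan(np.radians(c['fovy']/2))
    K=np.array([[f,0,c['cx']],[0,f,c['cy']],[0,0,1.]])
    p=cv2.undistortPoints(np.array([[[u,v]]],float),K,np.array([c['k1'],0,0,0,0.]))[0,0]
    T=np.array(c['cam_to_world']) if T is None else T
    return T[:3,3],T[:3,:3]@np.array([p[0],-p[1],-1])
def px2w(cam,u,v,z,T=None):
    o,d=ray(cam,u,v,T); return o+d*(z-o[2])/d[2]
def proj(cam,P,T=None):
    c=ctrl.calibration(cam); f=200/np.tan(np.radians(c['fovy']/2))
    T=np.array(c['cam_to_world']) if T is None else T
    q=np.linalg.inv(T)@np.r_[P,1]; x,y=q[0]/-q[2],-q[1]/-q[2]; s=1+c['k1']*(x*x+y*y)
    return np.array([c['cx']+f*x*s,c['cy']+f*y*s])
def blobs(cam,im,T=None,z=24):
    h=cv2.cvtColor(im,cv2.COLOR_BGR2HSV); m=cv2.inRange(h,(6,170,110),(17,255,255))
    n,l,s,c=cv2.connectedComponentsWithStats(m)
    for i in range(1,n):
        if s[i,4]>40: print(cam,s[i].tolist(),c[i].round(1),px2w(cam,*c[i],z,T).round(1), np.linalg.norm(px2w(cam,*c[i],z,T)[:2]).round())
def wT(s):
    from scipy.spatial.transform import Rotation as R
    T=np.eye(4);T[:3,:3]=R.from_euler('xyz',s['tool_rot']).as_matrix();T[:3,3]=s['eef_pos']
    return T@np.array(ctrl.calibration('wrist')['T_tool_cam'])
E
python3 - <<'E'
from h import *
for c in ['scene','side']:
    im=cv2.imread(f'pics/{c}0.png'); blobs(c,im)
    cv2.imwrite(f'pics/{c}0z.png',cv2.resize(im[60:280,200:480],(784,616))[:600])
from scipy.spatial.transform import Rotation as R
print(R.from_euler('xyz',ctrl.read_state()['tool_rot']).as_matrix().round(3))
E
```

```text
side [399, 88, 13, 11, 87] [404.9  93.8] [ 583.6 -824.7   24. ] 1010.0
side [235, 134, 11, 7, 50] [240.2 137.3] [ 976.2 -189.2   24. ] 994.0
side [374, 166, 17, 16, 123] [380.9 175.5] [ 442.4 -222.3   24. ] 495.0
side [396, 187, 18, 18, 184] [404.3 196.4] [ 337.6 -156.    24. ] 372.0
side [368, 189, 18, 18, 136] [375.9 200.3] [406.  -95.8  24. ] 417.0
[[ 0.     0.384 -0.923]
 [ 0.    -0.923 -0.384]
 [-1.     0.    -0.   ]]
```

View pics/wrist0.png

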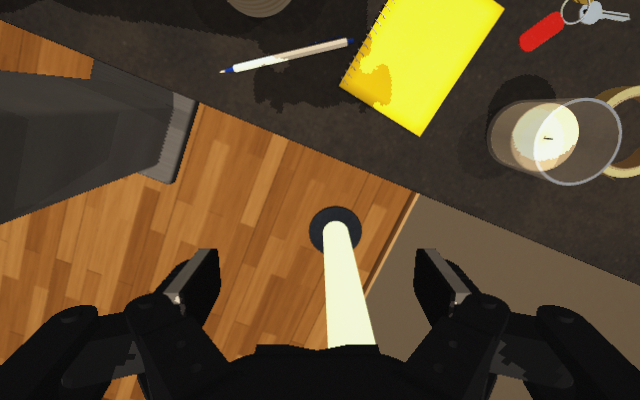

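View pics/side0z.png

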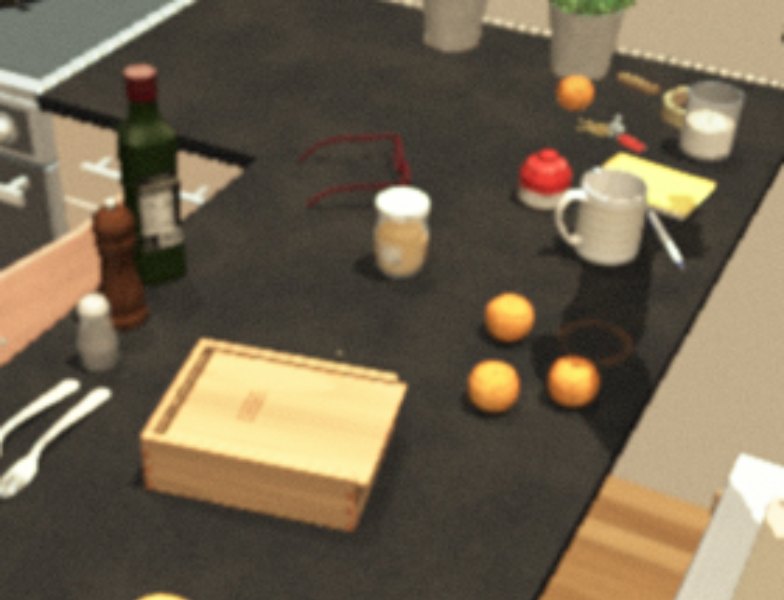

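View pics/scene0z.png

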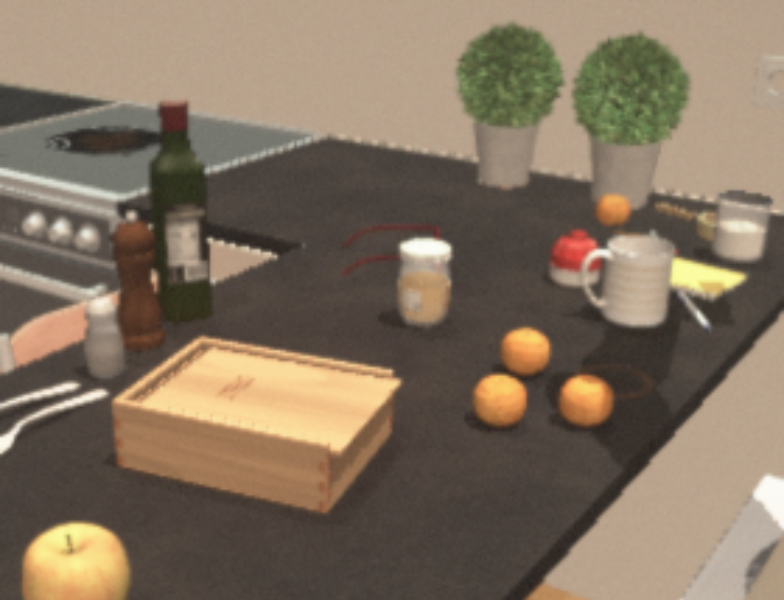

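Emit:
arm_command --pt "1 3 0 2 0 0 0" --pt "1 3 0 2 0 0 0" --pt "1 3 0 2 0 0 0" --pt "1 3 0 2 0 0 0" --pt "1 3 0 2 0 0 0" --pt "1 0 0 0 0 0 0"

```text
clock: 1.55
eef_pos: [409.3, -598.8, 335.3]
tool_rot: [2.376, 1.559, -0.363]
force: [2.1, 0.8, 0.1]
width: 85.7
```

Run:
```python
from h import *
s=st(); im=save('wrist','w1'); blobs('wrist',im,wT(s))
print([(round(d['conf'],2),np.round(d['centre']).tolist()) for d in ctrl.spot_in('mandarin_center','wrist')])
```

```text
{'clock': 1.55, 'eef_pos': [409.272, -598.819, 335.324], 'tool_rot': [2.376, 1.559, -0.363], 'force': [2.085, 0.829, 0.133], 'width': 85.691}
wrist [29, 0, 52, 40, 1585] [55.2 18.5] [ 443.6 -232.9   24. ] 501.0
wrist [0, 65, 8, 26, 122] [ 2.4 77.3] [ 347.1 -183.1   24. ] 392.0
wrist [94, 76, 20, 35, 116] [105.5  90.6] [ 383.2 -311.5   24. ] 494.0
wrist [502, 83, 47, 43, 671] [517.1 104.3] [ 581.5 -822.7   24. ] 1007.0
wrist [55, 102, 14, 23, 77] [ 60.3 113.8] [ 330.4 -262.5   24. ] 422.0
wrist [74, 113, 38, 20, 145] [ 95.3 126.9] [ 331.6 -309.9   24. ] 454.0
wrist [0, 199, 304, 166, 24315] [166.3 279.2] [ 146.3 -462.8   24. ] 485.0
wrist [332, 263, 28, 56, 809] [342.7 284.3] [ 243.8 -717.3   24. ] 758.0
wrist [338, 286, 19, 36, 42] [347.4 302.1] [ 217.8 -737.    24. ] 769.0
wrist [102, 375, 44, 25, 698] [124.  389.3] [ -86.4 -454.3   24. ] 462.0
[(0.91, [442.0, -250.0, 46.0])]
```

View pics/w1.png

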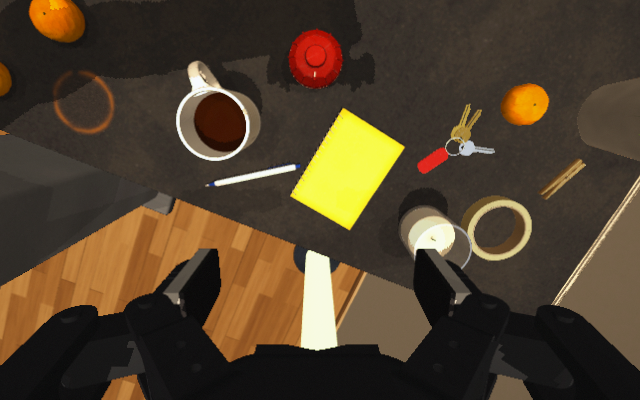

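Emit:
arm_command --pt "1 3 -2 0 0 0 0" --pt "1 3 -2 0 0 0 0" --pt "1 3 -2 0 0 0 0" --pt "1 0 0 0 0 0 0" --pt "1 0 0 0 0 0 0"

```text
clock: 2.07
eef_pos: [488.8, -660.6, 325.2]
tool_rot: [-1.176, 1.564, 2.359]
force: [-0.5, 0.0, -0.9]
width: 85.0
```

Run:
```python
from h import *
s=st(); im=save('wrist','w2'); blobs('wrist',im,wT(s))
for i in range(3):
  if i: im=ctrl.get_image('wrist')
  print([(round(d['conf'],2),np.round(d['centre']).tolist()) for d in ctrl.spot_in('mandarin_center','wrist')])
for c in ('scene','side'):
  ctrl.get_image(c)
  print([(round(d['conf'],2),np.round(d['centre']).tolist()) for d in ctrl.spot_in('mandarin_center',c)])
cv2.imwrite('pics/w2z.png',np.hstack([cv2.resize(im[:200,:200],(400,400)),cv2.resize(im[0:200,400:600],(400,400))]))
```

```text
{'clock': 2.067, 'eef_pos': [488.751, -660.642, 325.183], 'tool_rot': [-1.176, 1.564, 2.359], 'force': [-0.477, 0.0, -0.881], 'width': 85.049}
wrist [0, 39, 25, 43, 808] [ 9.8 62. ] [ 449.7 -252.5   24. ] 516.0
wrist [440, 117, 45, 42, 473] [454.4 136.4] [ 583. -820.   24.] 1006.0
wrist [5, 146, 12, 13, 45] [ 10.  152.7] [ 331.2 -269.6   24. ] 427.0
wrist [23, 150, 34, 17, 115] [ 42.4 161.9] [ 335.6 -313.5   24. ] 459.0
wrist [486, 199, 27, 25, 55] [499.5 210.4] [ 516.2 -930.1   24. ] 1064.0
wrist [98, 225, 14, 25, 125] [105.1 238. ] [ 256.8 -419.    24. ] 491.0
wrist [100, 231, 75, 85, 3158] [137.6 271. ] [ 222.3 -476.6   24. ] 526.0
wrist [0, 234, 115, 131, 5177] [ 48.4 296.4] [ 124.1 -357.5   24. ] 378.0
wrist [94, 251, 10, 17, 57] [ 98.6 258.5] [ 219.9 -417.    24. ] 471.0
wrist [180, 252, 13, 11, 63] [186.7 256.3] [ 275.  -538.7   24. ] 605.0
wrist [202, 264, 85, 98, 5231] [244.2 313.8] [ 213.9 -650.5   24. ] 685.0
wrist [314, 300, 9, 19, 68] [317.  307.9] [ 268.2 -752.    24. ] 798.0
wrist [313, 303, 23, 46, 229] [323.4 323.1] [ 246.4 -772.    24. ] 810.0
wrist [101, 375, 44, 25, 598] [124.7 388.4] [  -6.6 -509.7   24. ] 510.0
[]
[(0.87, [450.0, -259.0, 33.0])]
[(0.67, [450.0, -256.0, 34.0])]
[(0.76, [403.0, -88.0, 35.0]), (0.66, [328.0, -137.0, 34.0]), (0.59, [439.0, -215.0, 32.0])]
[(0.83, [406.0, -92.0, 38.0]), (0.8, [336.0, -144.0, 41.0]), (0.67, [434.0, -222.0, 35.0])]
```

View pics/w2.png

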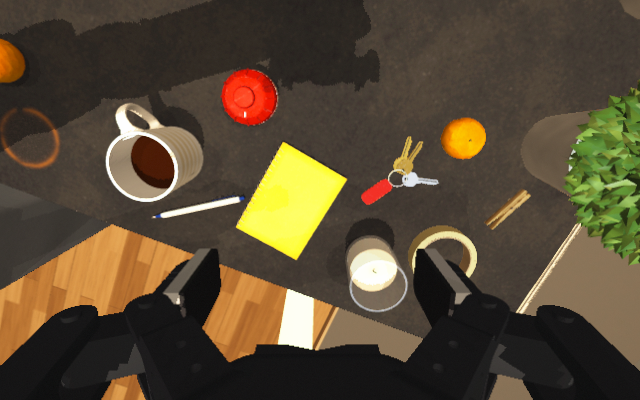

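View pics/w2z.png

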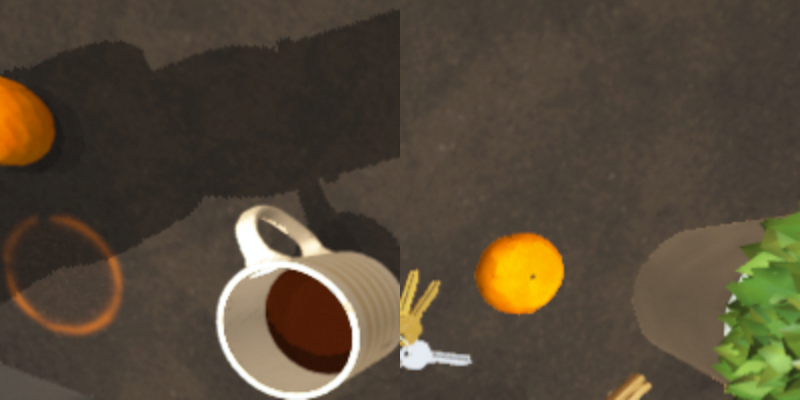

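Emit:
arm_command --pt "0 0.2 4 0.1 0 0 -1.25" --pt "0 0.2 4 0.1 0 0 -1.25" --pt "0 0.2 4 0.1 0 0 -1.25" --pt "0 0.2 4 0.1 0 0 -1.25" --pt "0 0.2 4 0.1 0 0 -1.25" --pt "0 0.2 4 0.1 0 0 -1.25" --pt "0 0.2 4 0.1 0 0 -1.25" --pt "0 0.2 4 0.1 0 0 -1.25" --pt "0 0.2 4 0.1 0 0 -1.25" --pt "0 0.2 4 0.1 0 0 -1.25" --pt "0 0.2 4 0.1 0 0 -1.25" --pt "0 0.2 4 0.1 0 0 -1.25" --pt "0 0.2 4 0.1 0 0 -1.25" --pt "0 0.2 4 0.1 0 0 -1.25" --pt "0 0.2 4 0.1 0 0 -1.25" --pt "0 0.2 4 0.1 0 0 -1.25" --pt "0 0.2 4 0.1 0 0 -1.25" --pt "0 0.2 4 0.1 0 0 -1.25" --pt "0 0 0 0 0 0 0" --pt "0 0 0 0 0 0 0"

```text
clock: 4.23
eef_pos: [524.8, 63.0, 349.7]
tool_rot: [-2.211, 1.57, 0.938]
force: [0.1, -0.4, 0.7]
width: 0.1
```

Run:
```python
from h import *
s=st(); print(wT(s).round(3)); im=save('wrist','w3'); blobs('wrist',im,wT(s))
for l in ['lunch_box','lid_spot','mandarin_center']:
  print(l,[(round(d['conf'],2),np.round(d['centre']).tolist()) for d in ctrl.spot_in(l,'wrist')])
```

```text
{'clock': 4.233, 'eef_pos': [524.813, 63.026, 349.706], 'tool_rot': [-2.211, 1.57, 0.938], 'force': [0.062, -0.434, 0.722], 'width': 0.11}
[[ 7.00000e-03  9.62000e-01  2.72000e-01  5.94529e+02]
 [-1.00000e+00  7.00000e-03  1.00000e-03  6.19310e+01]
 [-1.00000e-03 -2.72000e-01  9.62000e-01  4.91153e+02]
 [ 0.00000e+00  0.00000e+00  0.00000e+00  1.00000e+00]]
wrist [221, 22, 129, 74, 1090] [279.8  38.1] [676.9 111.3  24. ] 686.0
wrist [241, 39, 95, 178, 10513] [289.9 123.2] [567.9  99.8  24. ] 577.0
wrist [568, 64, 41, 47, 908] [587.2  87.7] [ 618.5 -306.2   24. ] 690.0
wrist [233, 97, 18, 60, 81] [241.1 125.7] [564.1 168.2  24. ] 589.0
wrist [78, 136, 45, 38, 475] [103.4 150.2] [528.6 367.7  24. ] 644.0
wrist [494, 190, 42, 38, 490] [506.3 205.6] [ 449.6 -222.6   24. ] 502.0
wrist [408, 212, 38, 37, 329] [422.5 224.1] [419.2 -99.7  24. ] 431.0
wrist [515, 235, 28, 20, 98] [531.4 241. ] [ 392.4 -271.2   24. ] 477.0
wrist [436, 255, 38, 36, 433] [450.8 266.6] [ 347.9 -151.3   24. ] 379.0
wrist [511, 264, 29, 17, 77] [527.9 274.1] [ 335.4 -276.2   24. ] 434.0
wrist [494, 266, 12, 14, 48] [498.4 273.4] [ 336.3 -228.8   24. ] 407.0
wrist [0, 299, 188, 27, 3414] [ 86.2 309.5] [264.7 441.9  24. ] 515.0
wrist [448, 302, 95, 44, 1713] [504.9 315.6] [ 258.3 -252.2   24. ] 361.0
wrist [542, 318, 8, 31, 64] [545.4 331.2] [ 228. -326.   24.] 398.0
wrist [413, 327, 27, 29, 309] [425.6 340.1] [ 209.5 -125.    24. ] 244.0
lunch_box [(0.96, [580.0, 84.0, 67.0])]
lid_spot [(0.86, [571.0, 86.0, 60.0]), (0.6, [582.0, 85.0, 64.0])]
mandarin_center [(0.93, [410.0, -100.0, 43.0]), (0.87, [448.0, -224.0, 44.0]), (0.76, [351.0, -153.0, 42.0])]
```

View pics/w3.png

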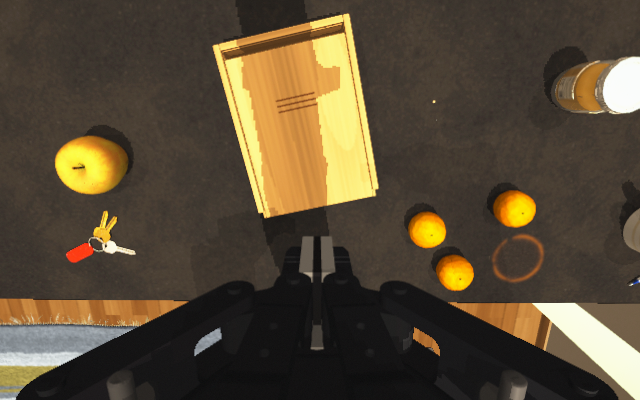

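Run:
```python
from h import *
s=st(); T=wT(s); im=cv2.imread('pics/w3.png')
fl,fr,nr,nl=[px2w('wrist',*p,70,T) for p in [(214,46),(349,13),(378,193),(263,217)]]
for p in (fl,fr,nr,nl): print(p.round(1))
print('widths',np.linalg.norm(fl-fr),np.linalg.norm(nl-nr),'len',np.linalg.norm(fl-nl),np.linalg.norm(fr-nr))
for a,b in((fl,nl),(fr,nr)): print(np.degrees(np.arctan2(*(a-b)[[1,0]])))
for a,b in((fl,fr),(nl,nr)): print(np.degrees(np.arctan2(*(a-b)[[1,0]]))-90)
print('ctr',(fl+fr+nr+nl)/4,'spot',px2w('wrist',296,103,63,T))
for c in ('scene','side'):
  pass
cv2.imwrite('pics/w3z.png',cv2.resize(im[5:225,190:400],None,fx=2.7,fy=2.7,interpolation=cv2.INTER_CUBIC))
```

```text
{'clock': 4.433, 'eef_pos': [525.124, 57.89, 349.47], 'tool_rot': [1.813, 1.57, -1.331], 'force': [0.115, -1.107, 0.28], 'width': -0.262}
[661.  177.7  70. ]
[695.7  18.5  70. ]
[479.7 -25.3  70. ]
[446.2 129.7  70. ]
widths 162.9700693792441 158.58902789857774 len 220.020874849502 220.3863736887445
12.608926088465854
11.469297176240097
12.293601270049251
12.168588242399522
ctr [570.63900824  75.15865305  70.        ] spot [595.52597053  82.20210291  63.        ]
```

View pics/w3z.png

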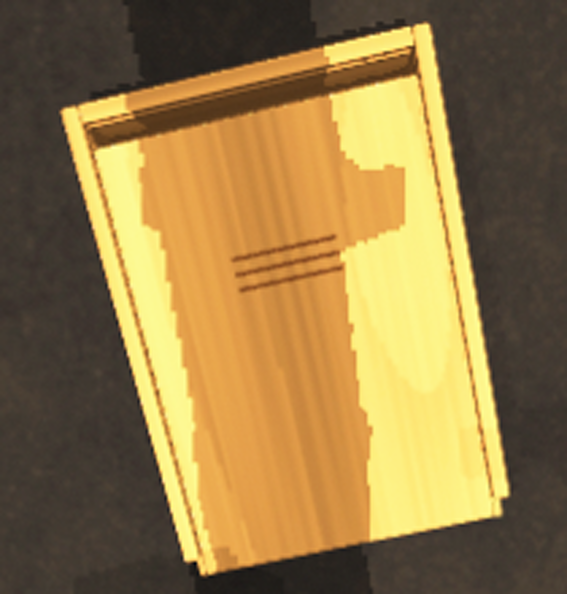

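Run:
```python
from h import *
print(px2w('scene',284.6,197.5,63),px2w('side',289.3,204.6,63))
for c in ('scene','side'):
  im=cv2.imread(f'pics/{c}0.png'); cv2.imwrite(f'pics/{c}b.png',cv2.resize(im[170:250,230:350],None,fx=6,fy=6,interpolation=cv2.INTER_CUBIC))
s=st(); T=wT(s); im=save('wrist','w4'); st()
cv2.imwrite('pics/w4z.png',cv2.resize(im[0:220,190:400],None,fx=2.7,fy=2.7,interpolation=cv2.INTER_CUBIC))
np.save('T4.npy',T); print(T[:3,3])
```

```text
[593.42689475  86.37225906  63.        ] [596.4365522  89.4906383  63.       ]
{'clock': 4.433, 'eef_pos': [525.124, 57.89, 349.47], 'tool_rot': [1.813, 1.57, -1.331], 'force': [0.115, -1.107, 0.28], 'width': -0.262}
{'clock': 4.483, 'eef_pos': [525.184, 57.981, 349.461], 'tool_rot': [1.905, 1.57, -1.239], 'force': [-0.583, -0.114, -0.301], 'width': -0.244}
[594.90922169  56.41268638 490.88443937]
```

View pics/w4z.png

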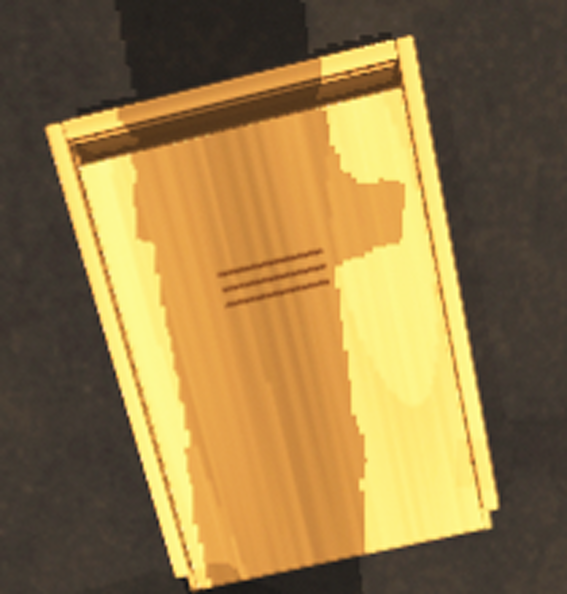

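View pics/sideb.png

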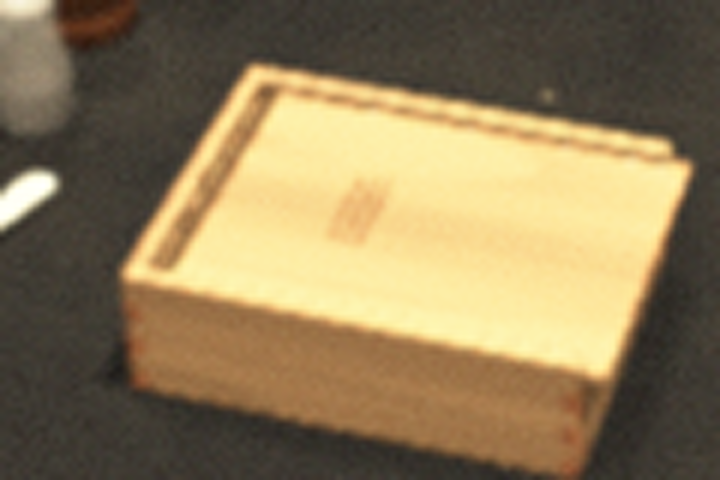

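View pics/sceneb.png

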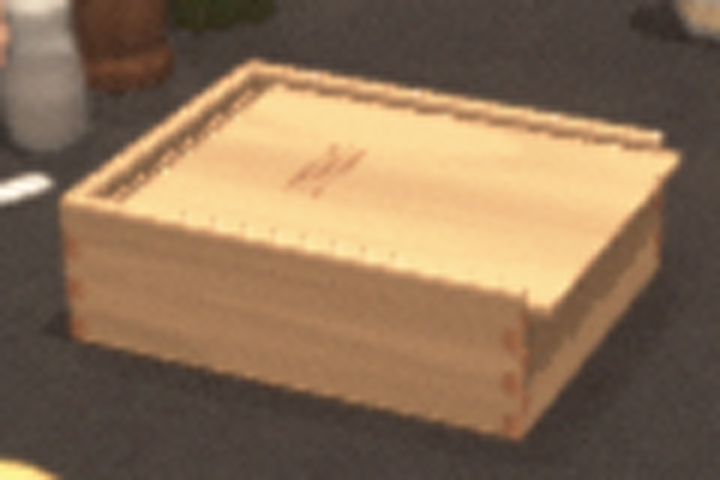

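Run:
```python
from h import *
T=np.load('T4.npy')
f=lambda x,y,z:px2w('wrist',190+x/2.7-.3,y/2.7-.3,z,T)
fl,fr,nr,nl=[f(*p,70) for p in [(48,126),(411,38),(497,508),(177,577)]]
for p in (fl,fr,nr,nl): print(p.round(1))
print('widths',np.linalg.norm(fl-fr),np.linalg.norm(nl-nr),'len',np.linalg.norm(fl-nl),np.linalg.norm(fr-nr))
a=[np.degrees(np.arctan2(*(a-b)[[1,0]])) for a,b in((fl,nl),(fr,nr))]+[np.degrees(np.arctan2(*(a-b)[[1,0]]))-90 for a,b in ((fl,fr),(nl,nr))]
print(a)
ax=np.mean(a);e=np.array([np.cos(np.radians(ax)),np.sin(np.radians(ax)),0]);n=np.array([-e[1],e[0],0])
sp=f(274,278,63); far=(fl+fr)/2
print('spot',sp,'ctr from far',far-108*e,'ctr from spot',sp-33*e, 'lidfront',f(192,590,63),f(492,525,63))
c=far-108*e
for q in (f(192,590,63),f(492,525,63)): print((q-c)@e,(q-c)@n)
print('tool R',(np.linalg.inv(np.array(ctrl.calibration('wrist')['T_tool_cam'])).T).shape)
for nm,z in(('w',24),): blobs('wrist',cv2.imread('pics/w4.png'),T)
```

```text
[660.6 185.5  70. ]
[694.9  26.7  70. ]
[486.8 -19.4  70. ]
[451.4 140.   70. ]
widths 162.49352281448856 163.21176955887074 len 214.0512939418615 213.11504701075776
[np.float64(12.28273985915979), np.float64(12.475583358862535), np.float64(12.176183670852168), np.float64(12.505748113174349)]
spot [595.95292556  88.25816117  63.        ] ctr from far [572.23923422  82.98073169  70.        ] ctr from spot [563.71780895  81.19436214  63.        ] lidfront [441.99781645 134.0480995   63.        ] [476.17517932 -18.49739185  63.        ]
-116.29144446516165 77.76247746764592
-115.55930552678498 -78.56308997531904
tool R (4, 4)
wrist [215, 21, 125, 111, 1137] [271.1  41.6] [673.2 115.6  24. ] 683.0
wrist [239, 39, 100, 178, 10703] [287.6 123.1] [568.5  96.8  24. ] 577.0
wrist [562, 61, 41, 47, 894] [582.2  85.3] [ 618.3 -305.5   24. ] 690.0
wrist [73, 138, 45, 38, 492] [ 99.1 152.3] [528.8 368.1  24. ] 644.0
wrist [491, 189, 42, 37, 505] [503.4 204.3] [ 449.  -223.2   24. ] 501.0
wrist [406, 211, 37, 37, 323] [419.9 223.6] [ 418.7 -100.3   24. ] 431.0
wrist [513, 233, 28, 20, 97] [528.6 238.9] [ 392.9 -271.    24. ] 477.0
wrist [434, 254, 38, 36, 428] [448.3 265.5] [ 347.9 -151.3   24. ] 379.0
wrist [510, 262, 27, 18, 80] [525.2 272.6] [ 334.8 -275.7   24. ] 434.0
wrist [492, 266, 12, 12, 46] [496.6 272.2] [ 335.7 -229.8   24. ] 407.0
wrist [446, 301, 97, 45, 1850] [503.7 314.3] [ 257.7 -253.3   24. ] 361.0
wrist [0, 302, 186, 25, 3328] [ 84.6 311.5] [265.1 441.4  24. ] 515.0
wrist [542, 317, 8, 32, 62] [545.5 331.1] [ 224.3 -329.6   24. ] 399.0
wrist [413, 327, 27, 29, 307] [425.6 340.1] [ 207.7 -127.9   24. ] 244.0
```

Emit:
arm_command --pt "0 0.9 0.4 -3.3 0 0 1.5" --pt "0 0.9 0.4 -3.3 0 0 1.5" --pt "0 0.9 0.4 -3.3 0 0 1.5" --pt "0 0.9 0.4 -3.3 0 0 1.5" --pt "0 0.9 0.4 -3.3 0 0 1.5" --pt "0 0.9 0.4 -3.3 0 0 1.5" --pt "0 0.9 0.3 -3.3 0 0 1.5" --pt "0 0.9 0.3 -2.2 0 0 1.5" --pt "0 0 0 -1.0 0 0 0" --pt "0 0 0 0 0 0 0" --pt "0 0 0 0 0 0 0" --pt "0 0 0 0 0 0 0"

```text
clock: 5.48
eef_pos: [597.9, 89.3, 88.0]
tool_rot: [2.952, 1.569, 0.019]
force: [-0.2, 0.3, 1.4]
width: -0.2
```

Run:
```python
from h import *
s=st(); T=wT(s); im=save('wrist','w5'); save('side','s5'); s=st()
from scipy.spatial.transform import Rotation as R
print(R.from_euler('xyz',s['tool_rot']).as_matrix().round(3),s['qpos'])
```

```text
{'clock': 5.483, 'eef_pos': [597.858, 89.287, 88.005], 'tool_rot': [2.952, 1.569, 0.019], 'force': [-0.195, 0.3, 1.391], 'width': -0.249}
{'clock': 5.583, 'eef_pos': [598.082, 89.684, 88.287], 'tool_rot': [3.044, 1.568, 0.113], 'force': [0.868, -0.478, 0.419], 'width': -0.22}
[[ 0.003  0.208 -0.978]
 [ 0.    -0.978 -0.208]
 [-1.     0.    -0.003]] [-0.17001334  0.74402295 -0.04083796  1.7691926   0.04764651  0.62628602
 -1.59966089]
```

View pics/w5.png

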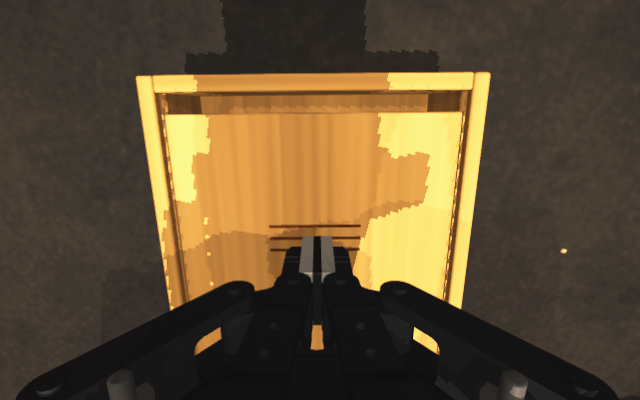

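View pics/s5.png

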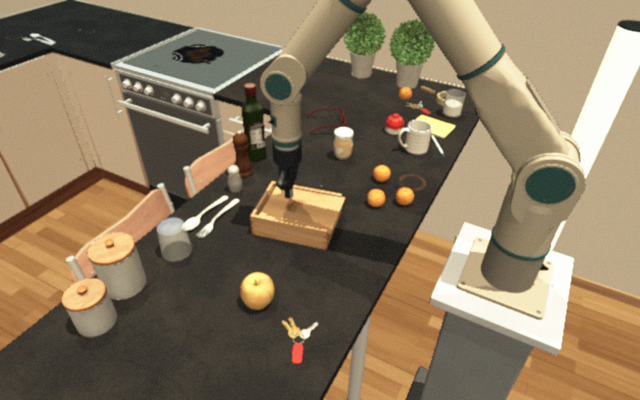

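Emit:
arm_command --pt "0 0 0 -0.6 0 0 0" --pt "0 0 0 -0.5 0 0 0" --pt "0 0 0 -0.4 0 0 0" --pt "0 0 0 -0.2 0 0 0" --pt "0 0 0 -0.1 0 0 0" --pt "0 0 0 -0.1 0 0 0" --pt "0 0 0 -0.05 0 0 0" --pt "0 0 0 -0.05 0 0 0" --pt "0 0 0 -0.05 0 0 0" --pt "0 0 0 -0.05 0 0 0"

```text
clock: 6.42
eef_pos: [597.3, 89.9, 65.4]
tool_rot: [3.084, 1.57, 0.153]
force: [-0.3, -0.2, -1.1]
width: 0.1
```

Emit:
arm_command --pt "0 0 0 -0.05 0 0 0" --pt "0 0 0 -0.05 0 0 0" --pt "0 0 0 -0.05 0 0 0"

```text
clock: 6.67
eef_pos: [597.2, 89.9, 63.8]
tool_rot: [-3.113, 1.571, 0.239]
force: [1.4, -0.1, 0.3]
width: 0.2
```

Emit:
arm_command --pt "0 0 0 -0.05 0 0 0" --pt "0 0 0 -0.05 0 0 0"

```text
clock: 6.83
eef_pos: [597.2, 89.9, 63.0]
tool_rot: [-3.09, 1.571, 0.263]
force: [-0.9, -0.7, 5.4]
width: -0.1
```

Emit:
arm_command --pt "0 0 0 -0.05 0 0 0" --pt "0 0 0 0 0 0 0"

```text
clock: 7.0
eef_pos: [597.2, 89.9, 62.9]
tool_rot: [2.761, 1.571, -0.171]
force: [-0.5, 0.0, 3.7]
width: -0.4
```

Emit:
arm_command --pt "0 0 0 -0.05 0 0 0" --pt "0 0 0 0 0 0 0"

```text
clock: 7.17
eef_pos: [597.3, 89.9, 62.8]
tool_rot: [2.924, 1.57, -0.007]
force: [-3.3, 0.1, 8.4]
width: 0.3
```

Emit:
arm_command --pt "0 0 0 -0.05 0 0 0" --pt "0 0 0 -0.05 0 0 0" --pt "0 0 0 0 0 0 0"

```text
clock: 7.42
eef_pos: [597.3, 89.9, 62.6]
tool_rot: [2.95, 1.57, 0.019]
force: [-4.2, -0.5, 13.7]
width: 0.0
```

Emit:
arm_command --pt "0 0 0 -0.05 0 0 0" --pt "0 -0.1 -0.02 0 0 0 0" --pt "0 -0.2 -0.04 0 0 0 0" --pt "0 -0.2 -0.05 0 0 0 0" --pt "0 -0.2 -0.04 0 0 0 0"

```text
clock: 7.83
eef_pos: [595.5, 89.5, 62.9]
tool_rot: [3.139, 1.559, 0.208]
force: [5.8, 0.7, 6.8]
width: 0.1
```

Run:
```python
from h import *
save('wrist','w6'); save('side','s6'); [st() for _ in '1']
```

```text
{'clock': 7.933, 'eef_pos': [595.118, 89.446, 62.846], 'tool_rot': [3.136, 1.56, 0.205], 'force': [3.402, 1.019, 8.796], 'width': 0.101}
```

View pics/w6.png

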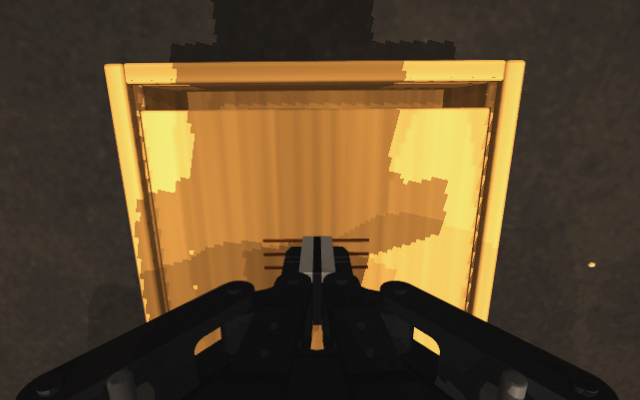

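Emit:
arm_command --pt "0 0 0 -0.05 0 0 0" --pt "0 0 0 -0.05 0 0 0" --pt "0 0 0 -0.05 0 0 0" --pt "0 -0.2 -0.04 0 0 0 0" --pt "0 -0.2 -0.05 0 0 0 0"

```text
clock: 8.35
eef_pos: [593.4, 89.1, 62.6]
tool_rot: [3.139, 1.555, 0.208]
force: [5.8, 2.0, 11.9]
width: -0.2
```

Emit:
arm_command --pt "0 -0.2 -0.04 0 0 0 0" --pt "0 -0.2 -0.05 0 0 0 0" --pt "0 -0.2 -0.04 0 0 0 0"

```text
clock: 8.6
eef_pos: [587.5, 87.8, 62.6]
tool_rot: [3.138, 1.555, 0.207]
force: [5.9, 0.6, 15.1]
width: -0.3
```

Run:
```python
from h import *
save('wrist','w7'); st()
```

```text
{'clock': 8.65, 'eef_pos': [586.899, 87.624, 62.573], 'tool_rot': [3.137, 1.556, 0.206], 'force': [5.8, 0.662, 14.574], 'width': -0.067}
```

View pics/w7.png

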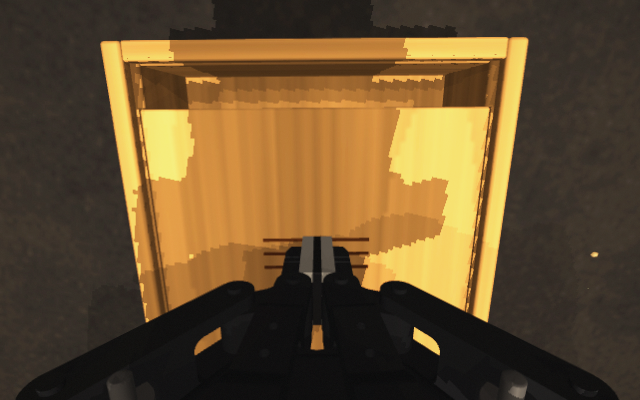

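Emit:
arm_command --pt "0 -0.2 -0.04 0 0 0 0" --pt "0 -0.25 -0.06 0 0 0 0" --pt "0 -0.3 -0.06 0 0 0 0" --pt "0 -0.3 -0.07 0 0 0 0" --pt "0 -0.3 -0.06 0 0 0 0" --pt "0 -0.3 -0.07 0 0 0 0"

```text
clock: 9.15
eef_pos: [571.1, 84.2, 62.6]
tool_rot: [3.133, 1.555, 0.202]
force: [4.9, 1.1, 15.2]
width: -0.2
```

Emit:
arm_command --pt "0 -0.3 -0.07 0 0 0 0" --pt "0 -0.3 -0.06 0 0 0 0" --pt "0 -0.3 -0.07 0 0 0 0" --pt "0 -0.3 -0.06 0 0 0 0" --pt "0 -0.3 -0.07 0 0 0 0" --pt "0 -0.3 -0.06 0 0 0 0"

```text
clock: 9.65
eef_pos: [553.3, 80.2, 62.5]
tool_rot: [3.128, 1.555, 0.197]
force: [6.0, 0.8, 16.2]
width: -0.1
```

Emit:
arm_command --pt "0 -0.3 -0.07 0 0 0 0" --pt "0 -0.3 -0.06 0 0 0 0" --pt "0 -0.3 -0.07 0 0 0 0" --pt "0 -0.3 -0.06 0 0 0 0" --pt "0 -0.3 -0.07 0 0 0 0" --pt "0 -0.3 -0.06 0 0 0 0" --pt "0 -0.3 -0.07 0 0 0 0" --pt "0 -0.3 -0.06 0 0 0 0" --pt "0 -0.3 -0.07 0 0 0 0" --pt "0 -0.3 -0.06 0 0 0 0" --pt "0 -0.3 -0.07 0 0 0 0"

```text
clock: 10.57
eef_pos: [520.6, 72.9, 62.4]
tool_rot: [3.121, 1.554, 0.19]
force: [5.7, 0.9, 18.4]
width: 0.1
```

Run:
```python
from h import *
s=st();np.save('T8.npy',wT(s));save('wrist','w8'); save('side','s8'); st()
```

```text
{'clock': 10.567, 'eef_pos': [520.578, 72.931, 62.408], 'tool_rot': [3.121, 1.554, 0.19], 'force': [5.711, 0.936, 18.41], 'width': 0.057}
{'clock': 10.667, 'eef_pos': [519.706, 72.737, 62.372], 'tool_rot': [3.118, 1.556, 0.187], 'force': [4.58, 0.576, 19.14], 'width': -0.198}
```

View pics/w8.png

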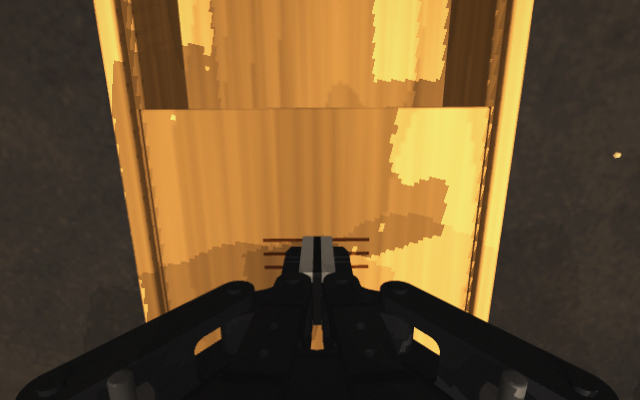

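Run:
```python
from h import *
T=np.load('T8.npy');e=np.array([.9769,.2139,0])
for u in(145,317,487):
  p=px2w('wrist',u,108,63,T); print(p,100-(p-[572,83,63])@e)
```

```text
[572.09847915 156.08035894  63.        ] 84.27190693911336
[587.04711174  85.40022547  63.        ] 84.7870683184488
[601.96505716  15.56797838  63.        ] 85.15084508535764
```

Emit:
arm_command --pt "0 -0.3 -0.07 0.04 0 0 0" --pt "0 -0.3 -0.06 0 0 0 0" --pt "0 -0.3 -0.07 0.04 0 0 0" --pt "0 -0.3 -0.06 0 0 0 0"

```text
clock: 11.0
eef_pos: [507.8, 70.1, 62.6]
tool_rot: [3.117, 1.556, 0.185]
force: [5.7, 0.8, 15.2]
width: 0.4
```

Emit:
arm_command --pt "0 -0.2 -0.05 0 0 0 0" --pt "0 -0.2 -0.04 0 0 0 0" --pt "0 0 0 0 0 0 0"

```text
clock: 11.25
eef_pos: [503.3, 69.1, 62.5]
tool_rot: [3.116, 1.557, 0.184]
force: [5.4, 0.2, 16.2]
width: -0.2
```

Emit:
arm_command --pt "0 0 0 0.1 0 0 0" --pt "0 0 0 0.1 0 0 0" --pt "0 0 0 0.1 0 0 0" --pt "0 0 0 0.3 0 0 0" --pt "0 0 0 1 0 0 0" --pt "0 0 0 2 0 0 0" --pt "0 0 0 3 0 0 0" --pt "0.5 0 0 4 0 0 0" --pt "1 0 0 4 0 0 0" --pt "1 0 0 3 0 0 0" --pt "1 0 0 2 0 0 0" --pt "1 0 0 0 0 0 0" --pt "1 0 0 0 0 0 0"

```text
clock: 12.33
eef_pos: [496.7, 68.0, 256.9]
tool_rot: [3.087, 1.569, 0.156]
force: [-0.4, -0.5, -0.2]
width: 72.1
```

Run:
```python
from h import *
s=st();np.save('T9.npy',wT(s));save('wrist','w9'); save('side','s9'); save('scene','c9')
s=st();
from scipy.spatial.transform import Rotation as R
print(R.from_euler('xyz',s['tool_rot']).as_matrix().round(3))
```

```text
{'clock': 12.333, 'eef_pos': [496.664, 67.971, 256.881], 'tool_rot': [3.087, 1.569, 0.156], 'force': [-0.4, -0.48, -0.157], 'width': 72.138}
{'clock': 12.483, 'eef_pos': [495.427, 67.756, 254.465], 'tool_rot': [-0.022, 1.568, -2.953], 'force': [0.601, 0.083, -0.118], 'width': 84.836}
[[-0.003  0.209 -0.978]
 [-0.001 -0.978 -0.209]
 [-1.    -0.     0.003]]
```

View pics/w9.png

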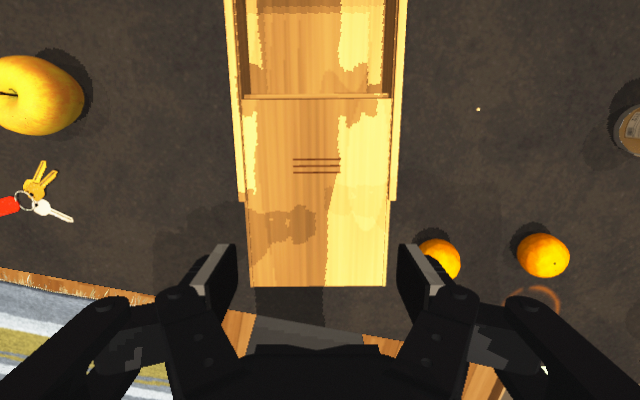

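View pics/s9.png

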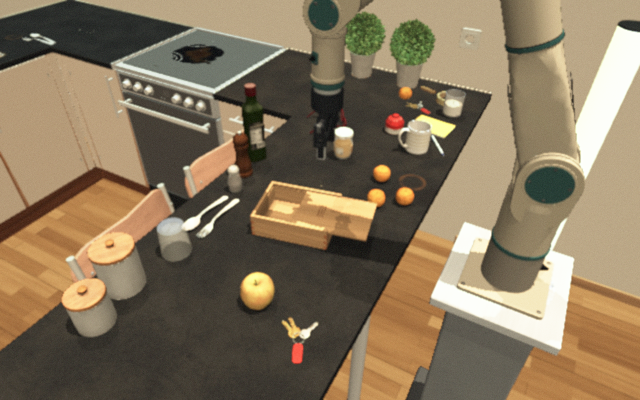

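Emit:
arm_command --pt "1 -0.6 -3.6 -0.7 0 0 0" --pt "1 -0.6 -3.6 -0.7 0 0 0" --pt "1 -0.6 -3.6 -0.7 0 0 0" --pt "1 -0.6 -3.6 -0.7 0 0 0" --pt "1 -0.6 -3.6 -0.7 0 0 0" --pt "1 -0.6 -3.6 -0.7 0 0 0" --pt "1 -0.6 -3.6 -0.7 0 0 0" --pt "1 -0.6 -3.6 -0.7 0 0 0" --pt "1 0 0 0 0 0 0" --pt "1 0 0 0 0 0 0" --pt "1 0 0 0 0 0 0"

```text
clock: 13.4
eef_pos: [448.0, -219.2, 198.5]
tool_rot: [-0.843, 1.568, 2.509]
force: [-0.1, 0.9, 0.3]
width: 85.0
```

Run:
```python
from h import *
s=st();T=wT(s);np.save('T10.npy',T);im=save('wrist','w10'); st()
h=cv2.cvtColor(im,cv2.COLOR_BGR2HSV); m=cv2.inRange(h,(5,150,60),(28,255,255)); m[240:]=0
for c in cv2.findContours(m,cv2.RETR_EXTERNAL,cv2.CHAIN_APPROX_NONE)[0]:
    if cv2.contourArea(c)>300:
        (x,y),r=cv2.minEnclosingCircle(c); print(x,y,r,px2w('wrist',x,y,24,T).round(1))
T9=np.load('T9.npy')
for p in((397,200),(241,200)): print(px2w('wrist',*p,70,T9))
print(proj('wrist',[572+.977*108,83+.214*108,70],T9))
```

```text
{'clock': 13.4, 'eef_pos': [447.999, -219.246, 198.506], 'tool_rot': [-0.843, 1.568, 2.509], 'force': [-0.15, 0.888, 0.295], 'width': 84.961}
{'clock': 13.45, 'eef_pos': [448.482, -218.535, 198.837], 'tool_rot': [-0.998, 1.569, 2.356], 'force': [-0.208, 0.788, -0.018], 'width': 85.417}
197.41525268554688 188.5 29.925127029418945 [ 411.1 -106.3   24. ]
330.5177307128906 181.6012725830078 28.64159393310547 [ 445.7 -234.8   24. ]
441.68408203125 22.16604995727539 30.31784439086914 [ 605.5 -298.5   24. ]
57.0 106.5 120.79434204101562 [462.9  31.7  24. ]
[487.58780933 -21.39209083  70.        ]
[453.60635602 138.35080041  70.        ]
[315.39282618 -33.05251349]
```

View pics/w10.png

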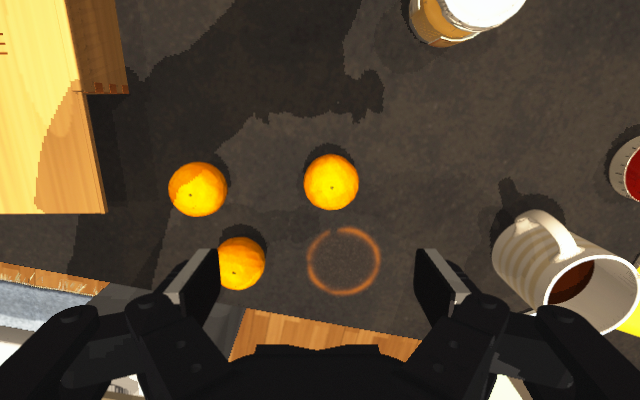

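```bash
cat >> h.py <<'E'
def circ(cam,im,T=None,z=24,ymax=400):
    h=cv2.cvtColor(im,cv2.COLOR_BGR2HSV); m=cv2.inRange(h,(5,150,50),(28,255,255)); m[ymax:]=0
    for c in cv2.findContours(m,cv2.RETR_EXTERNAL,cv2.CHAIN_APPROX_NONE)[0]:
        if 60<cv2.contourArea(c)<4000:
            (x,y),(a,b),_=cv2.fitEllipse(c); print(cam,round(x,1),round(y,1),round(a),round(b),px2w(cam,x,y,z,T).round(1))
E
python3 - <<'E'
from h import *
for c,f in(('scene','scene0'),('side','side0'),('side','s9'),('scene','c9')): circ(c,cv2.imread(f'pics/{f}.png'))
circ('wrist',cv2.imread('pics/w4.png'),np.load('T4.npy'),ymax=290)
circ('wrist',cv2.imread('pics/w10.png'),np.load('T10.npy'),ymax=290)
s=st(); T=wT(s); im=save('wrist','w11'); circ('wrist',im,T,ymax=290); print(T[:3,3])
E
```

```text
scene 408.8 202.5 17 19 [ 336.6 -157.9   24. ]
scene 378.3 202.3 18 18 [ 408.8 -107.7   24. ]
scene 387.1 185.4 15 16 [ 442.8 -232.3   24. ]
scene 418.4 134.6 9 11 [ 583.5 -830.4   24. ]
side 524.4 386.5 12 24 [-89.3 308.   24. ]
side 565.3 375.1 29 122 [-158.9  241.2   24. ]
side 378.4 352.0 11 26 [197.7 378.2  24. ]
side 606.2 340.2 37 98 [-229.   108.1   24. ]
side 20.0 311.5 43 77 [951.6 671.7  24. ]
side 256.9 288.1 31 40 [523.8 358.9  24. ]
side 406.4 308.6 62 78 [185.  241.3  24. ]
side 20.8 260.9 11 44 [1093.6  571.8   24. ]
side 429.5 246.8 6 47 [201.7  17.4  24. ]
side 89.1 227.8 10 26 [1047.7  404.4   24. ]
side 375.8 197.6 18 18 [ 411.5 -107.9   24. ]
side 404.3 195.9 19 19 [ 338.5 -158.6   24. ]
side 75.6 214.4 64 128 [1126.6  383.8   24. ]
side 381.5 172.9 17 17 [ 446.1 -236.3   24. ]
side 242.5 154.0 14 50 [ 904.2 -104.    24. ]
side 405.0 92.7 11 13 [ 587.  -835.8   24. ]
side 334.7 392.9 12 19 [238.2 503.7  24. ]
side 560.0 378.4 39 117 [-150.1  254.5   24. ]
side 383.5 353.4 13 39 [186.9 376.   24. ]
side 605.4 338.1 42 100 [-227.1  103.    24. ]
side 20.2 312.0 41 
[... 1604 characters left out ...]
482, -218.535, 198.837], 'tool_rot': [-0.998, 1.569, 2.356], 'force': [-0.208, 0.788, -0.018], 'width': 85.417}
wrist 316.0 278.7 9 29 [ 337.7 -242.7   24. ]
wrist 573.2 276.6 14 44 [ 398.4 -514.9   24. ]
wrist 45.1 277.1 16 113 [276.8  46.3  24. ]
wrist 240.3 263.0 48 54 [ 339.  -159.7   24. ]
wrist 318.6 246.4 10 31 [ 375.5 -237.4   24. ]
wrist 349.4 259.6 56 60 [ 367.4 -272.6   24. ]
wrist 3.2 190.4 4 33 [368.1  86.6  24. ]
wrist 198.1 189.3 55 59 [ 410.8 -106.4   24. ]
wrist 331.2 182.6 55 56 [ 445.4 -235.    24. ]
wrist 3.8 147.3 4 40 [413.1  84.   24. ]
wrist 444.1 44.0 7 27 [ 590.  -305.2   24. ]
wrist 436.6 22.8 36 57 [ 605.  -293.4   24. ]
[ 516.97957901 -205.7075523   340.15167962]
```

Emit:
arm_command --pt "1 -0.1 -0.4 -3 0 0 0" --pt "1 -0.1 -0.4 -3 0 0 0" --pt "1 -0.1 -0.4 -3 0 0 0" --pt "1 0 -0.45 -3 0 0 0" --pt "1 0 0 -2.5 0 0 0" --pt "1 0 0 -2 0 0 0" --pt "1 0 0 -1.5 0 0 0" --pt "1 0 0 -1 0 0 0" --pt "1 0 0 0 0 0 0" --pt "1 0 0 0 0 0 0"

```text
clock: 14.33
eef_pos: [446.0, -235.6, 9.6]
tool_rot: [-1.32, 1.57, 2.034]
force: [0.8, 0.1, 0.1]
width: 85.3
```

Run:
```python
from h import *
s=st(); T=wT(s); save('wrist','w12'); print(proj('wrist',[445.3,-235,24],T))
```

```text
{'clock': 14.333, 'eef_pos': [446.023, -235.606, 9.65], 'tool_rot': [-1.32, 1.57, 2.034], 'force': [0.796, 0.086, 0.088], 'width': 85.303}
[311.48888296 271.86309592]
```

View pics/w12.png

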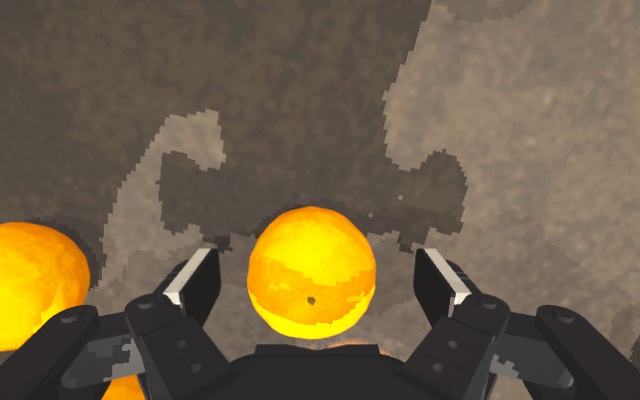

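Emit:
arm_command --pt "0.5 0 0 0 0 0 0" --pt "0.5 0 0 0 0 0 0" --pt "0.5 0 0 0 0 0 0" --pt "0.5 0 0 0 0 0 0" --pt "0.5 0 0 0 0 0 0" --pt "0.5 0 0 0 0 0 0"

```text
clock: 14.88
eef_pos: [446.3, -236.8, 11.2]
tool_rot: [2.521, 1.569, -0.411]
force: [-0.5, 1.5, 11.0]
width: 51.0
```

Emit:
arm_command --pt "0.5 0 0 0.5 0 0 0" --pt "0.5 0 0 1 0 0 0" --pt "0.5 0 0 2 0 0 0" --pt "0.5 0 0 2 0 0 0" --pt "0.5 0 0 2 0 0 0" --pt "0.5 0 0 0 0 0 0"

```text
clock: 15.38
eef_pos: [447.7, -237.6, 88.4]
tool_rot: [2.481, 1.564, -0.45]
force: [-0.7, -0.3, 0.1]
width: 50.8
```

Run:
```python
from h import *
s=st(); save('wrist','w13')
```

```text
{'clock': 15.383, 'eef_pos': [447.726, -237.63, 88.448], 'tool_rot': [2.481, 1.564, -0.45], 'force': [-0.736, -0.343, 0.067], 'width': 50.824}
```

View pics/w13.png

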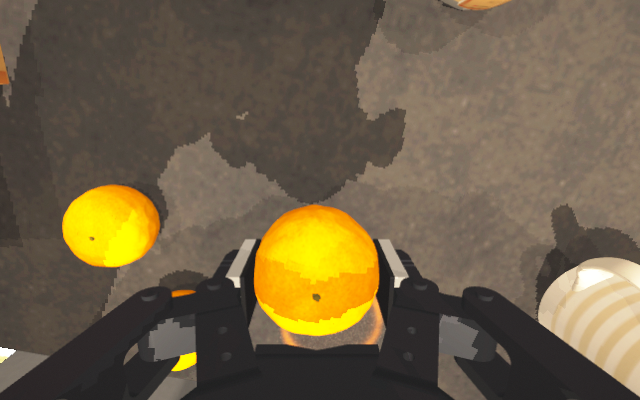

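Emit:
arm_command --pt "0.5 0 0 3 0 0 0" --pt "0.5 0 0 4 0 0 0" --pt "0.5 1.0 2.0 2 0 0 0" --pt "0.5 1.7 3.3 0 0 0 0" --pt "0.5 1.7 3.3 0 0 0 0" --pt "0.5 1.7 3.3 0 0 0 0" --pt "0.5 1.7 3.3 0 0 0 0" --pt "0.5 1.7 3.3 0 0 0 0" --pt "0.5 1.7 3.3 0 0 0 0" --pt "0.5 1.7 3.3 0 0 0 0" --pt "0.5 1.7 3.3 0 0 0 0" --pt "0.5 1.7 3.3 0 0 0 0" --pt "0.5 1.0 1.4 0 0 0 0" --pt "0.5 0 0 0 0 0 0" --pt "0.5 0 0 0 0 0 0" --pt "0.5 0 0 0 0 0 0"

```text
clock: 16.77
eef_pos: [617.6, 92.9, 173.8]
tool_rot: [0.426, 1.568, -2.506]
force: [0.7, -0.1, -0.5]
width: 51.1
```

Run:
```python
from h import *
s=st(); T=wT(s);np.save('T14.npy',T); im=save('wrist','w14');s=st();save('side','s14')
e=np.array([.9769,.2139,0]);n=np.array([-.2139,.9769,0]);c=np.array([572,83,0])
for x,y,z in [(108,83,70),(108,-83,70),(100,75,63),(100,-75,63),(0,75,40),(0,-75,40),(50,0,30),(-1,78,63),(-1,-78,63)]:
  p=proj('wrist',c+x*e+y*n+[0,0,z],T);print((x,y,z),p.round())
  cv2.drawMarker(im,tuple(int(v) for v in p.round()),(255,0,255),cv2.MARKER_CROSS,9,1)
cv2.imwrite('pics/w14m.png',im)
from scipy.spatial.transform import Rotation as R
print(R.from_euler('xyz',s['tool_rot']).as_matrix().round(3))
```

```text
{'clock': 16.767, 'eef_pos': [617.615, 92.895, 173.768], 'tool_rot': [0.426, 1.568, -2.506], 'force': [0.747, -0.137, -0.54], 'width': 51.11}
{'clock': 16.817, 'eef_pos': [617.725, 92.36, 174.049], 'tool_rot': [0.522, 1.568, -2.412], 'force': [0.003, -0.058, -0.335], 'width': 51.207}
(108, 83, 70) [200. 116.]
(108, -83, 70) [428. 114.]
(100, 75, 63) [215. 126.]
(100, -75, 63) [413. 125.]
(0, 75, 40) [233. 237.]
(0, -75, 40) [398. 236.]
(50, 0, 30) [315. 180.]
(-1, 78, 63) [222. 249.]
(-1, -78, 63) [408. 247.]
[[-0.002  0.207 -0.978]
 [-0.002 -0.978 -0.207]
 [-1.     0.001  0.002]]
```

View pics/w14m.png

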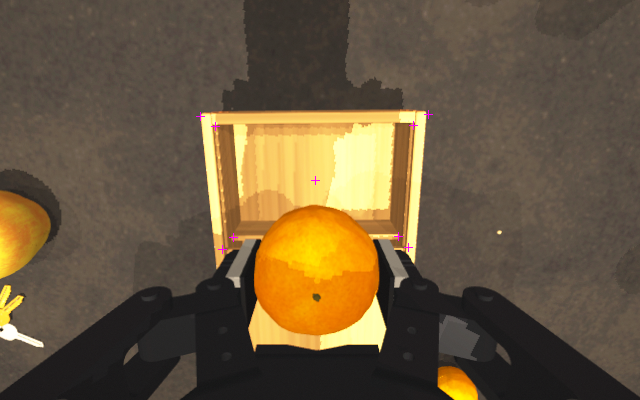

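Emit:
arm_command --pt "0.5 0.3 0.15 -2 0 0 0" --pt "0.5 0 0 -3 0 0 0" --pt "0.5 0 0 -3 0 0 0" --pt "0.5 0 0 -2 0 0 0" --pt "0.5 0 0 -1.5 0 0 0" --pt "0.5 0 0 -1.5 0 0 0" --pt "0.5 0 0 -1 0 0 0" --pt "0.5 0 0 -0.5 0 0 0" --pt "0.5 0 0 -0.2 0 0 0" --pt "0.5 0 0 -0.2 0 0 0" --pt "0.5 0 0 0 0 0 0"

```text
clock: 17.78
eef_pos: [622.1, 95.8, 26.1]
tool_rot: [3.033, 1.57, 0.102]
force: [-0.3, 0.2, -1.0]
width: 51.1
```

Emit:
arm_command --pt "0.5 0 0 -0.2 0 0 0" --pt "0.5 0 0 -0.2 0 0 0" --pt "0.5 0 0 -0.1 0 0 0" --pt "0.5 0 0 -0.1 0 0 0" --pt "0.5 0 0 -0.1 0 0 0"

```text
clock: 18.2
eef_pos: [621.8, 96.1, 18.7]
tool_rot: [3.085, 1.571, 0.154]
force: [0.1, -0.5, -1.1]
width: 50.9
```

Emit:
arm_command --pt "0.5 0 0 -0.05 0 0 0" --pt "0.5 0 0 -0.05 0 0 0"

```text
clock: 18.37
eef_pos: [621.7, 96.0, 17.6]
tool_rot: [1.952, 1.571, -0.979]
force: [0.4, 1.0, -0.2]
width: 50.7
```

Emit:
arm_command --pt "0.5 0 0 -0.05 0 0 0" --pt "0.5 0 0 -0.05 0 0 0"

```text
clock: 18.53
eef_pos: [621.6, 96.0, 17.3]
tool_rot: [0.018, 1.571, -2.914]
force: [-2.5, -0.2, 9.0]
width: 50.5
```

Emit:
arm_command --pt "0.5 0 0 -0.05 0 0 0" --pt "0.5 0 0 0 0 0 0"

```text
clock: 18.7
eef_pos: [621.7, 96.0, 17.3]
tool_rot: [-2.93, 1.571, 0.422]
force: [-3.0, -0.3, 8.3]
width: 51.1
```

Emit:
arm_command --pt "0.5 0 0 0.05 0 0 0" --pt "0.62 0 0 0 0 0 0" --pt "0.7 0 0 0 0 0 0" --pt "0.8 0 0 0 0 0 0" --pt "0.85 0 0 0 0 0 0" --pt "0.85 0 0 0 0 0 0" --pt "0.85 0 0 0 0 0 0"

```text
clock: 19.28
eef_pos: [621.7, 96.0, 16.5]
tool_rot: [0.015, 1.571, -2.916]
force: [-0.1, 1.0, -0.4]
width: 72.8
```

Emit:
arm_command --pt "0.85 0 0 0.5 0 0 0" --pt "0.85 0 0 1 0 0 0" --pt "0.85 0 0 2 0 0 0" --pt "0.85 0 0 3 0 0 0" --pt "0.85 0 0 3 0 0 0" --pt "0.85 0 0 3 0 0 0" --pt "0.4 0 0 3 0 0 0" --pt "0 0 0 2 0 0 0" --pt "0 0 0 0 0 0 0" --pt "0 0 0 0 0 0 0" --pt "0 0 0 0 0 0 0"

```text
clock: 20.2
eef_pos: [621.1, 96.0, 191.6]
tool_rot: [-0.139, 1.57, -3.07]
force: [0.8, 0.0, -0.5]
width: 11.7
```

Run:
```python
from h import *
s=st(); T=wT(s);np.save('T15.npy',T); im=save('wrist','w15');s=st();save('side','s15')
circ('wrist',im,T,z=30,ymax=290)
```

```text
{'clock': 20.2, 'eef_pos': [621.084, 95.955, 191.555], 'tool_rot': [-0.139, 1.57, -3.07], 'force': [0.846, 0.036, -0.523], 'width': 11.721}
{'clock': 20.25, 'eef_pos': [620.737, 95.889, 190.816], 'tool_rot': [-0.055, 1.569, -2.986], 'force': [0.016, 0.482, -1.02], 'width': 4.43}
wrist 28.5 227.6 68 89 [513.6 365.1  30. ]
```

View pics/w15.png

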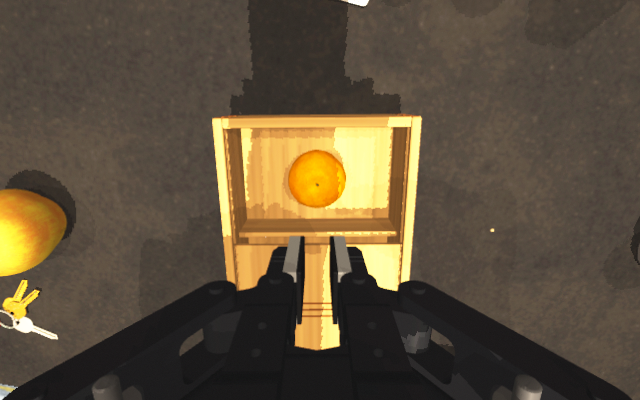

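Emit:
arm_command --pt "0 -2.9 -0.65 -1 0 0 0" --pt "0 -2.9 -0.65 -1.5 0 0 0" --pt "0 -2.9 -0.65 -1.5 0 0 0" --pt "0 -2.9 -0.65 -1.5 0 0 0" --pt "0 0 0 -2.5 0 0 0" --pt "0 0 0 -1.5 0 0 0" --pt "0 0 0 -1 0 0 0" --pt "0 0 0 0 0 0 0" --pt "0 0 0 0 0 0 0"

```text
clock: 21.05
eef_pos: [505.6, 70.0, 86.0]
tool_rot: [-0.032, 1.569, -2.963]
force: [0.1, 0.1, 0.7]
width: 0.3
```

Run:
```python
from h import *
s=st(); T=wT(s); im=save('wrist','w16');s=st()
p=px2w('wrist',316,308,63,np.load('T15.npy'));print(p)
from scipy.spatial.transform import Rotation as R
print(R.from_euler('xyz',s['tool_rot']).as_matrix().round(3))
```

```text
{'clock': 21.05, 'eef_pos': [505.562, 70.024, 86.021], 'tool_rot': [-0.032, 1.569, -2.963], 'force': [0.144, 0.138, 0.724], 'width': 0.256}
{'clock': 21.1, 'eef_pos': [506.101, 70.069, 86.652], 'tool_rot': [2.733, 1.571, -0.198], 'force': [-0.215, -0.248, 0.876], 'width': 0.142}
[506.03701663  70.67969629  63.        ]
[[ 0.     0.209 -0.978]
 [-0.    -0.978 -0.209]
 [-1.     0.    -0.   ]]
```

View pics/w16.png

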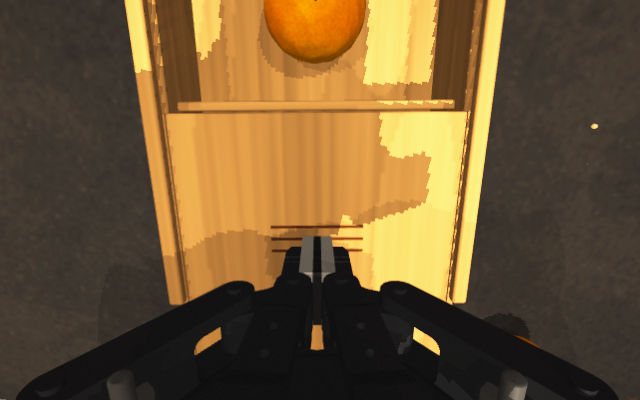

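Emit:
arm_command --pt "0 0 0 -0.6 0 0 0" --pt "0 0 0 -0.5 0 0 0" --pt "0 0 0 -0.4 0 0 0" --pt "0 0 0 -0.2 0 0 0" --pt "0 0 0 -0.1 0 0 0" --pt "0 0 0 -0.1 0 0 0" --pt "0 0 0 -0.05 0 0 0" --pt "0 0 0 -0.05 0 0 0" --pt "0 0 0 -0.05 0 0 0"

```text
clock: 21.85
eef_pos: [505.8, 70.0, 66.2]
tool_rot: [3.077, 1.57, 0.146]
force: [0.0, 0.4, -0.1]
width: 0.1
```

Emit:
arm_command --pt "0 0 0 -0.05 0 0 0" --pt "0 0 0 -0.05 0 0 0" --pt "0 0 0 -0.05 0 0 0"

```text
clock: 22.1
eef_pos: [505.7, 70.0, 64.6]
tool_rot: [3.056, 1.571, 0.125]
force: [-0.6, -0.8, -0.7]
width: -0.2
```

Emit:
arm_command --pt "0 0 0 -0.05 0 0 0" --pt "0 0 0 -0.05 0 0 0"

```text
clock: 22.27
eef_pos: [505.7, 70.0, 63.6]
tool_rot: [-3.137, 1.571, 0.215]
force: [-0.4, -0.3, -0.6]
width: 0.3
```

Emit:
arm_command --pt "0 0 0 -0.05 0 0 0" --pt "0 0 0 -0.05 0 0 0"

```text
clock: 22.43
eef_pos: [505.8, 70.0, 62.8]
tool_rot: [3.033, 1.571, 0.102]
force: [-1.3, -0.7, 7.3]
width: -0.2
```

Emit:
arm_command --pt "0 0 0 -0.05 0 0 0" --pt "0 0 0 -0.05 0 0 0" --pt "0 0 0 0 0 0 0"

```text
clock: 22.68
eef_pos: [505.8, 70.0, 62.6]
tool_rot: [3.125, 1.57, 0.194]
force: [-2.0, 0.5, 11.7]
width: -0.0
```

Emit:
arm_command --pt "0 0.1 0.02 0 0 0 0" --pt "0 0.1 0.02 0 0 0 0" --pt "0 0.1 0.02 0 0 0 0"

```text
clock: 22.93
eef_pos: [506.6, 70.2, 62.5]
tool_rot: [-0.019, 1.567, -2.95]
force: [-6.5, -0.6, 15.2]
width: 0.1
```

Emit:
arm_command --pt "0 0.1 0.02 0 0 0 0" --pt "0 0.1 0.02 0 0 0 0" --pt "0 0.1 0.02 0 0 0 0"

```text
clock: 23.18
eef_pos: [509.4, 70.8, 62.5]
tool_rot: [-0.032, 1.567, -2.963]
force: [-5.7, -1.6, 14.5]
width: 0.3
```

Emit:
arm_command --pt "0 0.2 0.04 0 0 0 0" --pt "0 0.25 0.06 0 0 0 0" --pt "0 0.3 0.06 0 0 0 0" --pt "0 0.3 0.07 0 0 0 0" --pt "0 0.3 0.06 0 0 0 0" --pt "0 0.3 0.07 0 0 0 0" --pt "0 0.3 0.06 0 0 0 0"

```text
clock: 23.77
eef_pos: [529.1, 75.1, 62.5]
tool_rot: [-0.067, 1.567, -2.998]
force: [-5.8, 0.2, 13.7]
width: -0.4
```

Emit:
arm_command --pt "0 0.3 0.07 0 0 0 0" --pt "0 0.3 0.06 0 0 0 0" --pt "0 0.3 0.07 0 0 0 0" --pt "0 0.3 0.06 0 0 0 0" --pt "0 0.3 0.07 0 0 0 0" --pt "0 0.3 0.06 0 0 0 0" --pt "0 0.3 0.07 0 0 0 0" --pt "0 0.3 0.06 0 0 0 0"

```text
clock: 24.43
eef_pos: [553.1, 80.5, 62.6]
tool_rot: [-0.098, 1.567, -3.029]
force: [-5.7, -0.5, 14.2]
width: -0.3
```

Run:
```python
from h import *
s=st(); T=wT(s); im=save('wrist','w17')
```

```text
{'clock': 24.433, 'eef_pos': [553.125, 80.493, 62.561], 'tool_rot': [-0.098, 1.567, -3.029], 'force': [-5.733, -0.489, 14.23], 'width': -0.307}
```

View pics/w17.png

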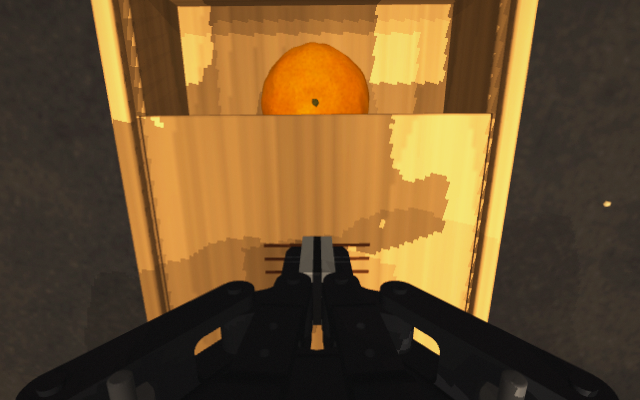

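Emit:
arm_command --pt "0 0.3 0.07 0 0 0 0" --pt "0 0.3 0.06 0 0 0 0" --pt "0 0.3 0.07 0 0 0 0" --pt "0 0.3 0.06 0 0 0 0" --pt "0 0.3 0.07 0 0 0 0" --pt "0 0.3 0.06 0 0 0 0" --pt "0 0.3 0.07 0 0 0 0" --pt "0 0.3 0.06 0 0 0 0" --pt "0 0.3 0.07 0 0 0 0" --pt "0 0.3 0.06 0 0 0 0" --pt "0 0.3 0.07 0 0 0 0"

```text
clock: 25.4
eef_pos: [586.2, 87.8, 62.6]
tool_rot: [-0.134, 1.567, -3.065]
force: [-6.2, -0.8, 13.7]
width: -0.0
```

Emit:
arm_command --pt "0 0.2 0.04 0 0 0 0" --pt "0 0.2 0.05 0 0 0 0" --pt "0 0.2 0.04 0 0 0 0" --pt "0 0.2 0.04 0 0 0 0" --pt "0 0.1 0.02 0 0 0 0" --pt "0 0.1 0.02 0 0 0 0"

```text
clock: 25.9
eef_pos: [596.2, 90.1, 62.6]
tool_rot: [-0.183, 1.567, -3.114]
force: [-6.4, 0.3, 13.0]
width: -0.2
```

Run:
```python
from h import *
s=st(); T=wT(s); im=save('wrist','w18');st()
```

```text
{'clock': 25.9, 'eef_pos': [596.239, 90.054, 62.641], 'tool_rot': [-0.183, 1.567, -3.114], 'force': [-6.421, 0.258, 13.045], 'width': -0.217}
{'clock': 25.95, 'eef_pos': [596.451, 90.086, 62.625], 'tool_rot': [-0.198, 1.567, -3.128], 'force': [-7.116, 0.144, 12.684], 'width': 0.289}
```

View pics/w18.png

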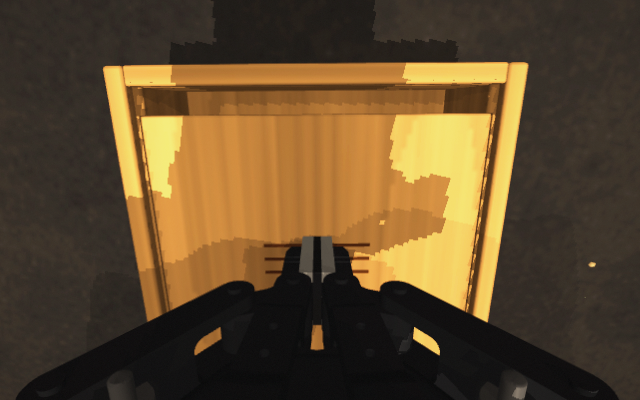

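Emit:
arm_command --pt "0 0.1 0.02 0 0 0 0" --pt "0 0.1 0.02 0 0 0 0" --pt "0 0.1 0.02 0 0 0 0" --pt "0 0.1 0.02 0 0 0 0" --pt "0 0.1 0.02 0 0 0 0" --pt "0 0.1 0.02 0 0 0 0"

```text
clock: 26.45
eef_pos: [602.2, 91.3, 62.6]
tool_rot: [-0.202, 1.567, -3.133]
force: [-6.7, -0.5, 12.7]
width: -0.1
```

Emit:
arm_command --pt "0 0.1 0.02 0 0 0 0" --pt "0 0.1 0.02 0 0 0 0" --pt "0 0.05 0.01 0 0 0 0"

```text
clock: 26.7
eef_pos: [604.7, 91.9, 62.6]
tool_rot: [-0.238, 1.567, 3.114]
force: [-6.3, -0.2, 12.6]
width: 0.0
```

Run:
```python
from h import *
s=st(); T=wT(s); im=save('wrist','w19');st()
```

```text
{'clock': 26.7, 'eef_pos': [604.729, 91.949, 62.622], 'tool_rot': [-0.238, 1.567, 3.114], 'force': [-6.309, -0.243, 12.64], 'width': 0.013}
{'clock': 26.75, 'eef_pos': [604.843, 91.96, 62.635], 'tool_rot': [-0.245, 1.567, 3.107], 'force': [-5.762, -0.857, 12.928], 'width': 0.311}
```

View pics/w19.png

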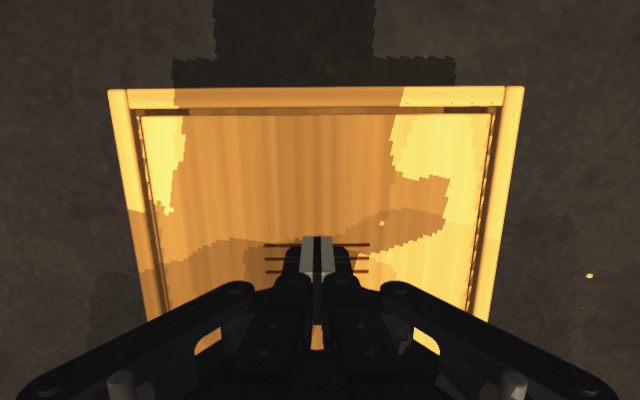

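Emit:
arm_command --pt "0 0.05 0.01 0 0 0 0" --pt "0 0.05 0.01 0 0 0 0" --pt "0 0.05 0.01 0 0 0 0"

```text
clock: 27.0
eef_pos: [606.2, 92.2, 62.6]
tool_rot: [-0.238, 1.567, 3.114]
force: [-5.1, 0.3, 13.2]
width: 0.1
```

Emit:
arm_command --pt "0 0.05 0.01 0 0 0 0" --pt "0 0.05 0.01 0 0 0 0" --pt "0 0.05 0.01 0 0 0 0"

```text
clock: 27.25
eef_pos: [607.5, 92.6, 62.6]
tool_rot: [-0.233, 1.567, 3.119]
force: [-6.6, 0.2, 12.3]
width: -0.3
```

Emit:
arm_command --pt "0 0.05 0.01 0 0 0 0" --pt "0 0.05 0.01 0 0 0 0" --pt "0 0.05 0.01 0 0 0 0"

```text
clock: 27.5
eef_pos: [607.6, 92.6, 62.5]
tool_rot: [-0.14, 1.564, -3.071]
force: [-9.7, -0.1, 15.5]
width: 0.1
```

Run:
```python
from h import *
s=st(); T=wT(s); im=save('wrist','w20');st()
a=cv2.imread('pics/w19.png')
cv2.imwrite('pics/w20z.png',np.vstack([cv2.resize(x[75:170,90:540],None,fx=1.7,fy=2.6) for x in (a,im)]))
```

```text
{'clock': 27.5, 'eef_pos': [607.601, 92.566, 62.488], 'tool_rot': [-0.14, 1.564, -3.071], 'force': [-9.665, -0.07, 15.536], 'width': 0.077}
{'clock': 27.55, 'eef_pos': [607.571, 92.577, 62.53], 'tool_rot': [-0.143, 1.564, -3.074], 'force': [-8.398, -0.056, 14.587], 'width': -0.124}
```

View pics/w20z.png

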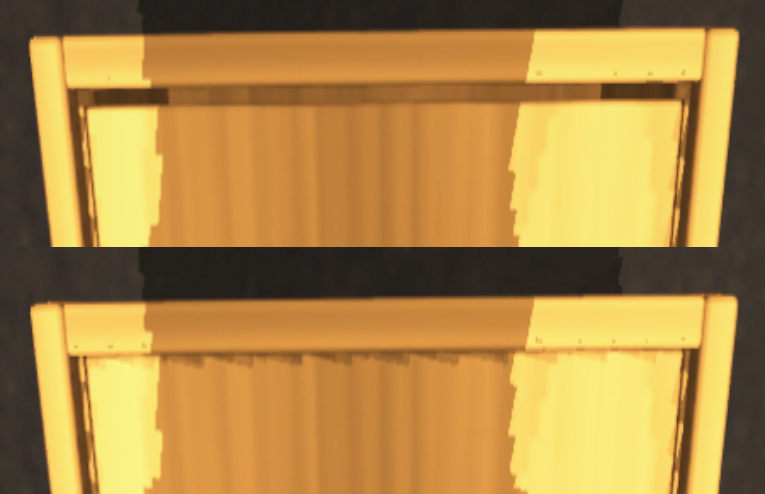

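Emit:
arm_command --pt "0 0 0 0.1 0 0 0" --pt "0 0 0 0.1 0 0 0" --pt "0 0 0 0.2 0 0 0" --pt "0 0 0 0.5 0 0 0" --pt "0 0 0 1 0 0 0" --pt "0 0 0 2 0 0 0" --pt "0 0 0 3 0 0 0" --pt "0 0 0 4 0 0 0" --pt "0 0 0 4 0 0 0" --pt "0 -1 0 4 0 0 0" --pt "0 -2 0 3 0 0 0" --pt "0 -2 0 2 0 0 0" --pt "0 0 0 0 0 0 0" --pt "0 0 0 0 0 0 0" --pt "0 0 0 0 0 0 0"

```text
clock: 28.8
eef_pos: [561.3, 92.4, 300.6]
tool_rot: [2.664, 1.57, -0.267]
force: [-0.0, -0.4, -0.7]
width: -0.2
```

Run:
```python
from h import *
s=st(); T=wT(s); im=save('wrist','w21');save('side','s21');save('scene','c21');st()
e=np.array([.9769,.2139,0]);n=np.array([-.2139,.9769,0]);c=np.array([572,83,0])
for x,y,z in [(108,83,70),(108,-83,70),(-106,83,70),(-106,-83,70),(-108,78,63),(-108,-78,63),(33,0,63)]:
  p=proj('wrist',c+x*e+y*n+[0,0,z],T)
  cv2.drawMarker(im,tuple(int(v) for v in p.round()),(255,0,255),cv2.MARKER_CROSS,9,1)
cv2.imwrite('pics/w21m.png',im)
```

```text
{'clock': 28.8, 'eef_pos': [561.344, 92.36, 300.605], 'tool_rot': [2.664, 1.57, -0.267], 'force': [-0.022, -0.37, -0.732], 'width': -0.228}
{'clock': 28.95, 'eef_pos': [561.175, 92.25, 299.205], 'tool_rot': [0.069, 1.569, -2.862], 'force': [-0.155, 0.081, -0.267], 'width': -0.052}
```

View pics/w21m.png

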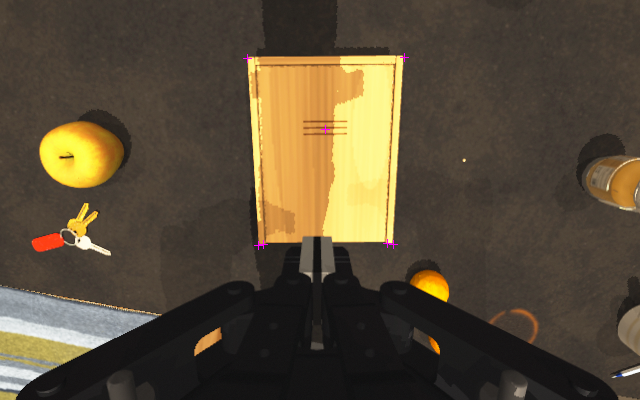

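View pics/s21.png

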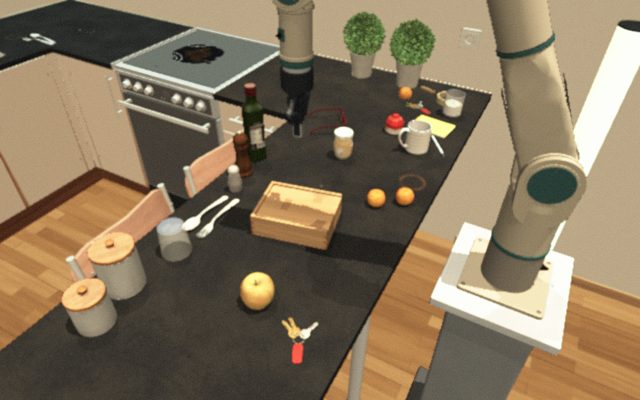

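The last pictures show the lid flush with the far wall, with its three lines at pixel (325,128) on the predicted spot. The box corners still match their starting positions, and the apple and jar have not moved. Handing in.

Run:
```python
from h import *
st(); print(ctrl.finish_job())
```

```text
{'clock': 28.95, 'eef_pos': [561.175, 92.25, 299.205], 'tool_rot': [0.069, 1.569, -2.862], 'force': [-0.155, 0.081, -0.267], 'width': -0.052}
the job is handed in; nothing more can be done
None
```

The mandarin is packed in the far compartment and the lid is slid fully shut; I handed in at 29 s of the 72 s allowed.

- **Opening:** I pressed on the lid with closed fingertips and dragged it back to about 0.10. The highest vertical force I read was about 19 N.
- **Packing:** I gripped the mandarin at about (445, -235) mm and lowered it until it touched the compartment floor at about 9 N. I then released it, and a picture showed it standing in the middle.
- **Closing:** I pressed and pushed the lid back until it met the far wall. There the travel stopped, the sideways force rose to about 10 N, and the gap disappeared from the picture.
- **Last checks:** The lid is flush and its three lines are where they belong when shut. The box corners are within 2–3 mm of where I first measured them, which is my measuring accuracy. The apple and honey jar look untouched, and the robot was clear of everything.

**Which mandarin:** I took the farthest of the three near the box. A fourth orange fruit lies about 1.0 m from the base, beyond the stated 875 mm reach. The networks never reported it as a mandarin in several clear pictures, so I treated it as decoration. If it was meant to count as one, I took the wrong fruit.

**Lid at the start:** It already stood about 8 mm open, and I closed it past that to the stop.

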